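Sort the pottery room's shelf: swap the stray jar and the stray tin

TASK

A round jar has been put among the rectangular tins on the low shelf, and one tin has ended up in the jar carrier. Stand the jar in a cell of the carrier and stand that tin in the place the jar left in the row, centred between its neighbours, squared up and in line with the other tins. Both are full, so never let them tip over, and leave everything else where it stands.

Things in the scene. Friction and masses are not known exactly. Their poses are not given: they have to be found in the camera images.
- tin: Plain steel lidded tin, a plain block 62 mm long (its x) by 40 mm wide (its y), 110 mm tall, 0.2 to 0.42 kg; same after a half turn. Origin: centre of underside, z up. It starts in a carrier cell, lengthwise along the carrier, about 6 mm from the partition at each end: there fingers fit only on its two long sides (40 mm grasp).
- jar: Round white plastic jar, its lid as wide as the rest, 50 mm diameter, 105 mm tall, smooth, 0.2 to 0.42 kg. Origin: centre of underside, z up. It starts in one of the four places of the row on the shelf, about 5 mm from its neighbours (tin or end cheek) to left and right, free in front and behind.
- shelf: Low plywood shelf fixed to the table, 150 mm deep (its x, front at -x), 234 mm wide (its y); origin on the table under its centre. Board top 60 mm above the table. End cheeks 12 mm thick, 130 mm deep, 110 mm high above the table, inner faces at y = -105 and +105 mm; open at front, back and top. Tins stand with their length along its x, four places at 50 mm pitch along y.
- place0 (a point): Centre of place 0 of the row, on the shelf board (shelf frame x = 0, y = -75 mm; 60 mm above the table). A tin here has 10 mm to each neighbour or cheek, too narrow for a finger: hold it by its two 40 mm wide ends, front and back (62 mm grasp).
- place1 (a point): Centre of place 1 of the row, on the shelf board (shelf frame x = 0, y = -25 mm; 60 mm above the table). A tin here has 10 mm to each neighbour or cheek, too narrow for a finger: hold it by its two 40 mm wide ends, front and back (62 mm grasp).
- place2 (a point): Centre of place 2 of the row, on the shelf board (shelf frame x = 0, y = 25 mm; 60 mm above the table). A tin here has 10 mm to each neighbour or cheek, too narrow for a finger: hold it by its two 40 mm wide ends, front and back (62 mm grasp).
- place3 (a point): Centre of place 3 of the row, on the shelf board (shelf frame x = 0, y = 75 mm; 60 mm above the table). A tin here has 10 mm to each neighbour or cheek, too narrow for a finger: hold it by its two 40 mm wide ends, front and back (62 mm grasp).
- carrier: Wooden carrier fixed to the table, 254 mm long (its x), 80 mm wide (its y); origin on the table under its centre. Floor 8 mm thick. Three cells along x at 82 mm pitch, each 74 x 64 mm (x, y) inside, between four partitions 8 mm thick, 118 mm high above the table, 80 mm wide. The long sides are open above a lip 8 mm thick and 24 mm high above the table.
- cell0 (a point): Centre of the inner floor of cell 0 of the carrier (x = -82 mm in the carrier's frame, 8 mm above the table).
- cell1 (a point): Centre of the inner floor of cell 1 of the carrier (x = 0 mm in the carrier's frame, 8 mm above the table).
- cell2 (a point): Centre of the inner floor of cell 2 of the carrier (x = 82 mm in the carrier's frame, 8 mm above the table).
- free_cell: Invisible marker: centre of the inner floor of the cell that is empty at the start (its orientation means nothing).
- ware_board: Bare plywood board fixed to the table between carrier and shelf, 170 mm (x) by 130 mm (y), 10 mm thick, with nothing on it: room to put something down for a moment. Origin: centre of its underside, on the table.
- row_tin1: One of the three tins that already stand correctly in the row, same tin as tin (62 x 40 x 110 mm, origin at centre of underside, x axis along its length).
- row_tin2: One of the three tins that already stand correctly in the row, same tin as tin (62 x 40 x 110 mm, origin at centre of underside, x axis along its length).
- row_tin3: One of the three tins that already stand correctly in the row, same tin as tin (62 x 40 x 110 mm, origin at centre of underside, x axis along its length).
- carrier_jar: A second jar like jar (50 mm diameter, 105 mm tall, origin at centre of underside). It belongs in the carrier and stands in one of its cells: leave it there.
- bowl: Terracotta bowl, 100 mm across, 45 mm high, on the table in front of the shelf. Origin: centre of underside. Bystander.
- cutter: Steel ring cutter lying on the table beyond the ware board, 90 mm across, 30 mm high. Origin: centre of underside. Bystander.
- cup: Terracotta cup, 72 mm across, 80 mm high, at the back of the table. Origin: centre of underside. Bystander.
- mould: Plaster mould block 110 x 80 x 50 mm, on the table near the robot, on its left. Origin: centre of underside. Bystander.
- paddle: Flat wooden clay paddle, about 205 mm long, 60 mm wide, 12 mm thick, lying right of the shelf. Bystander.
Mind the look-alikes: they are no part of the job. Leave any purple look-alike of the row_tin1 alone.

How it is judged:
By the outcome, as a careful person would: the job done as asked, in the order asked, and still so for the second after the job is handed in, with the robot touching nothing.
It also fails if it takes over 72 s, if anything falls off the work surface, if the arm or the gripper's body presses on something with over 40 N, if the wrist force passes 120 N, or if a joint passes its speed limit or range.

ROBOT

A 6-joint arm with a two-finger parallel gripper is mounted at the origin on the work surface. World frame = base frame: x ahead of the robot, y to its left, z up, the work surface at z = 0. Lengths are in m, angles in rad, forces in N, time in s.
With the tool pointing down it reaches from about 0.25 to 0.725 m from the base axis. Payload 4 kg.
Tool frame: the origin (TCP) lies midway between the tips of the shut fingers; the grasp point (between the pads) lies 19 mm behind it (bot.grip_depth is the distance from the TCP to the grasp point, in m); z points along the fingers, y is the line along which they close (so a half turn about z gives the same grasp; the last joint's range is limited). The gripper opens to 85 mm and grips with 20 to 120 N. Pads are 22 mm wide; open, the fingers measure 114 mm over their backs; the gripper's body (76 mm by 85 mm) begins 54 mm behind the grasp point. The pads swing forward as they close: fully open they stand 13 mm farther back than shut.
Start: joints at [1.284, 0.241, 0.005, 1.335, 0, 1.571], TCP at [0.141, 0.48, 0.201] pointing down, gripper open.
Joint ranges: [-2.72, 2.72], [-1.05, 1.87], [-1.09, 1.28], [-1.99, 2.15], [-1.42, 1.44], [-3.14, 3.14]. Speed limits (rad/s): [2.79, 2.79, 3.14, 3.14, 3.14, 3.14].

INTERFACE

Orientations are given as a unit quaternion [x, y, z, w].
In Python, from workcell import bot gives the robot as it stands.
- The arm moves only by the shell command python3 -m creep 'ROWS'. ROWS is JSON, one flat list of numbers, 5 for each row, row after row: the shift along the world's x, y, z in m, then the turn about the world's z in rad, then the finger opening in m, from 0 to 0.0854. In form: [x, y, z, twist, claw, x, y, z, twist, claw, ...]. A call has 1 to 10 rows; each row is the pose to reach, as a shift and turn from the pose commanded when the call began; what a row does not reach only later rows make up. A row lasts 1/12 s, in which the tool goes at most 41.7 mm and 7.16 degrees, less where a joint would pass 70% of its speed; a pose out of reach is approached as far as the arm can. A call with a gripper value outside its range is refused whole. The fingers move at their own pace and stop on an object; the grip force is fixed at half the most. Time passes only in rows, so rows that repeat a pose let the fingers close. It gives the time, the measured TCP pose, the force, the opening and the grip force at its end, in the units of the state.
- bot.get_obs(): the state, without advancing time (a new reading comes with each control period).
- bot.camera(name): name is "scene" or "side" or "wrist"; returns a dict with "pixels" (420x560x3 uint8, red, green, blue), "camera_matrix" (3x3 intrinsics, pixels), "dist_coeffs" ([k1, k2, p1, p2, k3] as OpenCV has them; the pictures are not rectified), "extrinsics" (4x4, takes a point from world to camera coordinates); the wrist camera has in their place "T_tool_cam" (4x4, takes a point from camera to tool coordinates, whose origin is the TCP and whose axes are the flange's). Camera axes: x right, y down, z forward; pixel columns grow to the right and rows downward; lengths in m; the calibration is good to about 2 mm. A picture is of the moment at which its call begins: read the wrist's pose just before it. There is no depth.
- bot.job_done(): hands the job in; it is judged then, once.
Trained networks look in the newest picture that a camera, given by its name, has taken for a name from the list of things; names that differ only in an ending like _2 or _b are one class to them, and where a whole thing is asked for, a point or a joint stands for the part that bears it (a point fixed in the world has none). Each returns a list of dicts, best first, with "score" (0 to 1); they miss things now and then, are a little off and sometimes report something else, mostly with a low value. They report only what shows in the picture. A call takes as long as a camera call. They do not tell look-alikes from the thing itself.
- bot.look_for(camera, thing): "centre" ([column, row] as shares, 0 to 1, of the picture: columns of its width, rows of its height, amid what is visible of it).
- bot.place_of(camera, thing): "centre" ([column, row] as shares, 0 to 1, of the picture: columns of its width, rows of its height: a listed point, or the origin of a listed thing).
The state is a dict: "clock": time; "joint_pos": joint angles; "joint_vel": joint speeds; "tau": joint torques, N m; "eef_pos": TCP position; "tool_rot": TCP orientation; "ft_force": force on the tool from outside, world axes, zero at the start; "ft_torque": the same for the moment, N m; "grip_width": finger opening in m; "grasp_force": force on a finger pad.
Only numpy, scipy, OpenCV 4.12 (cv2) and the standard library are available. Lean on these libraries where they do the work, as an engineer would, in place of code of your own. Each camera call takes 0.05 s, during which the arm holds its last target. There are 200 camera calls.

## Working session

There is one attempt and no reset: what is moved stays moved. The work goes in short steps, Python scripts to look and compute and a shell command to move; the robot and the scene stay as the last step left them, time stands still between calls to the robot, and variables do not carry over. Pictures are saved under pics/ and viewed, at most 10 in all, crops included, and the job is handed in when it is done.

```bash
mkdir -p pics; ls; cat > h.py <<'E'
import numpy as np, cv2
from workcell import bot
def snap(n,f=None):
    c=bot.camera(n)
    if f: cv2.imwrite(f,cv2.cvtColor(c["pixels"],cv2.COLOR_RGB2BGR))
    return c
def ray(c,uv,o=None):
    K=np.array(c["camera_matrix"]);d=np.array(c["dist_coeffs"])
    p=cv2.undistortPoints(np.array([[uv]],float),K,d)[0,0]
    if "extrinsics" in c: T=np.linalg.inv(np.array(c["extrinsics"]))
    else:
        from scipy.spatial.transform import Rotation as R
        W=np.eye(4);W[:3,:3]=R.from_quat(o["tool_rot"]).as_matrix();W[:3,3]=o["eef_pos"];T=W@np.array(c["T_tool_cam"])
    return T[:3,3],T[:3,:3]@np.array([p[0],p[1],1])
def at_z(c,uv,z,o=None):
    a,b=ray(c,uv,o);return a+b*(z-a[2])/b[2]
def proj(c,P):
    E=np.array(c["extrinsics"]);r,_=cv2.Rodrigues(E[:3,:3])
    return cv2.projectPoints(np.array(P,float).reshape(-1,3),r,E[:3,3],np.array(c["camera_matrix"]),np.array(c["dist_coeffs"]))[0].reshape(-1,2)
E
python3 - <<'E'
from h import *
Z=dict(tin=.0,jar=.06,shelf=0,carrier=0,ware_board=0,row_tin1=.06,carrier_jar=.008,cell0=.008,cell1=.008,cell2=.008,free_cell=.008,place0=.06,place1=.06,place2=.06,place3=.06,bowl=0,mould=0,cup=0,cutter=0)
Z['tin']=.008
for n in("scene","side"):
    c=snap(n,f"pics/{n}0.png")
    print(n,np.linalg.inv(c["extrinsics"])[:3,3].round(3))
    for t,z in Z.items():
        for r in bot.place_of(n,t)[:5]:
            if r["score"]<.3: continue
            uv=np.array(r["centre"])*[560,420]
            print(t,round(r["score"],2),uv.round(),at_z(c,uv,z).round(3))
print(bot.get_obs())
E
```

```text
pics
scene [1.092 0.355 0.945]
tin 0.84 [382. 238.] [0.422 0.26  0.008]
jar 0.8 [203. 171.] [ 0.564 -0.271  0.06 ]
shelf 0.98 [213. 189.] [ 0.564 -0.239  0.   ]
shelf 0.7 [199. 266.] [ 0.787 -0.097  0.   ]
shelf 0.6 [193. 162.] [ 0.519 -0.368  0.   ]
carrier 0.74 [362. 257.] [0.503 0.243 0.   ]
ware_board 0.86 [303. 230.] [0.525 0.062 0.   ]
row_tin1 0.97 [215. 179.] [ 0.565 -0.223  0.06 ]
row_tin1 0.97 [228. 189.] [ 0.571 -0.168  0.06 ]
row_tin1 0.8 [135. 190.] [ 0.735 -0.384  0.06 ]
row_tin1 0.79 [236. 150.] [ 0.436 -0.252  0.06 ]
row_tin1 0.73 [193. 163.] [ 0.558 -0.319  0.06 ]
carrier_jar 0.85 [365. 261.] [0.516 0.255 0.008]
cell0 0.96 [343. 274.] [0.582 0.227 0.008]
cell0 0.84 [386. 239.] [0.417 0.269 0.008]
cell0 0.83 [362. 260.] [0.516 0.248 0.008]
cell1 0.96 [343. 274.] [0.582 0.227 0.008]
cell1 0.84 [386. 239.] [0.417 0.269 0.008]
cell1 0.83 [362. 260.] [0.516 0.248 0.008]
cell2 0.96 [343. 274.] [0.582 0.227 0.008]
cell2 0.84 [386. 239.] [0.417 0.269 0.008]
cell2 0.83 [362. 260.] [0.516 0.248 0.008]
place0 0.96 [203. 174.] [ 0.572 -0.266  0.06 ]
place0 0.79 [232. 188.] [ 0.5
[... 3320 characters left out ...]
, 'joint_pos': array([1.28401536e+00, 2.40559220e-01, 4.96681047e-03, 1.33520776e+00,
       1.04117770e-05, 1.57080911e+00]), 'joint_vel': array([ 6.86320378e-06,  5.83480016e-04, -8.67750359e-05, -9.30571561e-04,
        1.85666901e-03, -8.29777411e-05]), 'tau': array([ 6.18568956e-04, -3.72202456e+01,  2.52688175e+01,  1.31472465e-03,
        1.39429453e-04, -3.39724622e-06]), 'eef_pos': array([0.14142418, 0.47956186, 0.20071416]), 'tool_rot': array([ 1.42905944e-01,  9.89736274e-01, -1.15933184e-06, -5.42724306e-06]), 'ft_force': array([ 0.42629072, -0.00150669, -1.12543726]), 'ft_torque': array([0.01684873, 0.00594737, 0.01382468]), 'grasp_force': 0.0, 'grip_width': 0.08535648272841316}
```

```bash
python3 - <<'E'
import cv2
a=cv2.imread('pics/scene0.png');b=cv2.imread('pics/side0.png')
cv2.imwrite('pics/a1.png',cv2.resize(a[110:310,110:450],None,fx=2.35,fy=2.35,interpolation=cv2.INTER_CUBIC))
cv2.imwrite('pics/b1.png',cv2.resize(b[130:330,170:370],None,fx=3,fy=3,interpolation=cv2.INTER_CUBIC))
E
```

```text
(no output)
```

View pics/a1.png

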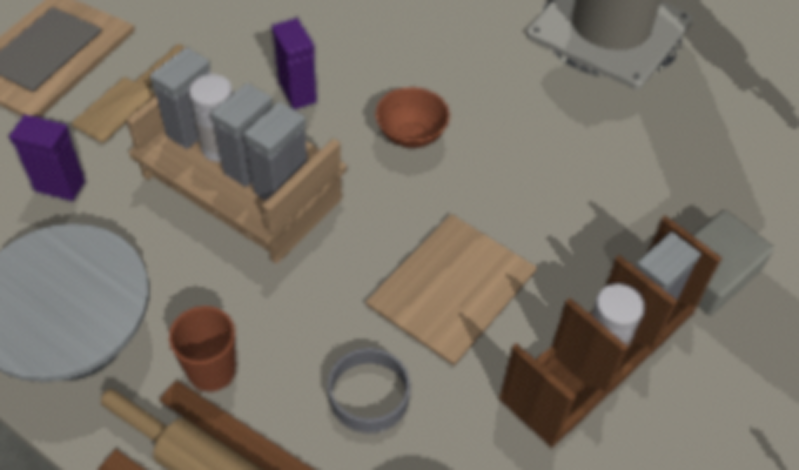

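View pics/b1.png

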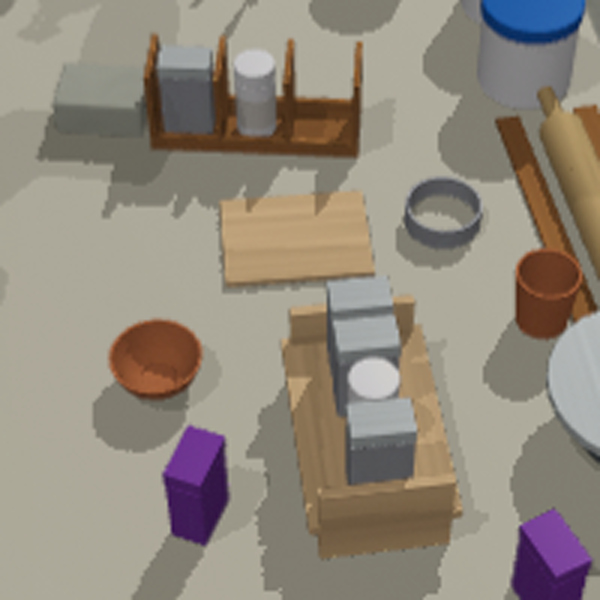

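Viewed: jar in shelf place 1, a1 (210,115). Grey tin in the robot-side cell, a1 (668,265). carrier_jar is in the middle cell and the far cell is empty. Look-alikes: purple blocks at a1 (295,65) and (45,160). They are not steel grey and stand off the shelf and carrier, so I ignore them.

```bash
python3 -m creep '[0,0,0.1,0,0.085, 0.04,-0.02,0.13,0,0.085, 0.08,-0.04,0.15,0,0.085, 0.12,-0.06,0.15,0,0.085, 0.15,-0.08,0.15,0,0.085, 0.18,-0.10,0.15,0,0.085, 0.21,-0.12,0.15,0,0.085, 0.24,-0.14,0.15,0,0.085, 0.27,-0.16,0.15,0,0.085, 0.30,-0.18,0.15,0,0.085]'; python3 - <<'E'
from h import *
o=bot.get_obs();c=snap("wrist","pics/w1.png")
print(o["eef_pos"],np.array(c["T_tool_cam"]).round(3),c["camera_matrix"])
for t,z in dict(tin=.008,carrier=0,carrier_jar=.008,cell0=.008,free_cell=.008,ware_board=0).items():
    for r in bot.place_of("wrist",t)[:4]:
        uv=np.array(r["centre"])*[560,420]; print(t,round(r["score"],2),uv.round(),at_z(c,uv,z,o).round(4))
E
```

```text
clock: 2.83
eef_pos: [0.429, 0.3075, 0.3511]
tool_rot: [0.143, 0.99, 0.0, 0.0]
ft_force: [1.2, 1.8, 0.3]
grip_width: 0.0854
grasp_force: 0.0
[0.42903665 0.30749258 0.35105206] [[-0.    -0.951 -0.31   0.08 ]
 [ 1.    -0.    -0.001 -0.001]
 [ 0.    -0.31   0.951 -0.173]
 [ 0.     0.     0.     1.   ]] [[320.5099336    0.         280.85533388]
 [  0.         320.5099336  209.8835219 ]
 [  0.           0.           1.        ]]
tin 0.87 [259. 162.] [0.4262 0.2707 0.008 ]
tin 0.29 [263. 212.] [0.5079 0.2509 0.008 ]
carrier 0.95 [262. 211.] [0.5086 0.2497 0.    ]
carrier_jar 0.98 [264. 212.] [0.5095 0.2529 0.008 ]
cell0 0.79 [268. 254.] [0.5863 0.2357 0.008 ]
cell0 0.59 [266. 210.] [0.507  0.2576 0.008 ]
ware_board 0.7 [170. 250.] [0.5332 0.0695 0.    ]
ware_board 0.65 [262. 211.] [0.5088 0.2497 0.    ]
```

View pics/w1.png

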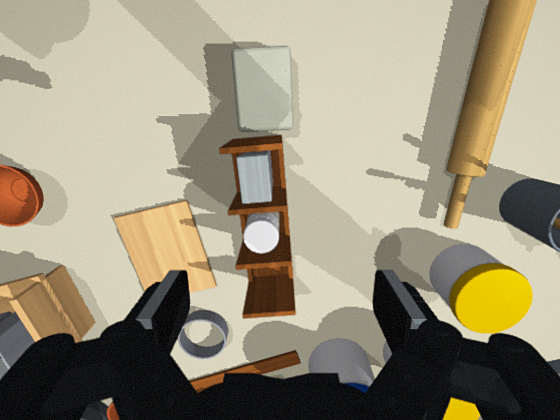

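```bash
python3 -m creep '[0.01,-0.04,0,-0.12,0.085, 0.02,-0.08,0,-0.24,0.085, 0.03,-0.12,0,-0.36,0.085, 0.04,-0.16,0,-0.48,0.085, 0.05,-0.2,0,-0.6,0.085, 0.06,-0.24,0,-0.72,0.085, 0.07,-0.28,0,-0.84,0.085, 0.08,-0.32,0,-0.96,0.085, 0.09,-0.36,0,-1.08,0.085, 0.1,-0.4,0,-1.2,0.085]'; python3 -m creep '[0.01,-0.04,0,-0.12,0.085, 0.02,-0.08,0,-0.12,0.085, 0.02,-0.1,0,-0.12,0.085,0.02,-0.1,0,-0.12,0.085,0.02,-0.1,0,-0.12,0.085]'; python3 - <<'E'
from h import *
o=bot.get_obs();c=snap("wrist","pics/w2.png")
print(o["eef_pos"],o["tool_rot"])
for t,z in dict(tin=.06,jar=.06,place0=.06,shelf=0,ware_board=0).items():
    for r in bot.place_of("wrist",t)[:5]:
        uv=np.array(r["centre"])*[560,420]; print(t,round(r["score"],2),uv.round(),at_z(c,uv,z,o).round(4))
E
```

```text
clock: 4.02
eef_pos: [0.5275, -0.0912, 0.3513]
tool_rot: [0.678, 0.735, 0.0, 0.0]
ft_force: [0.5, 0.2, 0.7]
grip_width: 0.085
grasp_force: 0.0
clock: 4.43
eef_pos: [0.5476, -0.1905, 0.3502]
tool_rot: [0.72, 0.694, 0.0, -0.0]
ft_force: [-0.3, 0.1, -0.0]
grip_width: 0.0851
grasp_force: 0.0
[ 0.54762402 -0.19054809  0.35024094] [ 7.19686096e-01  6.94299409e-01  7.08802901e-05 -4.98603493e-04]
jar 0.84 [295. 211.] [ 0.5661 -0.2659  0.06  ]
```

View pics/w2.png

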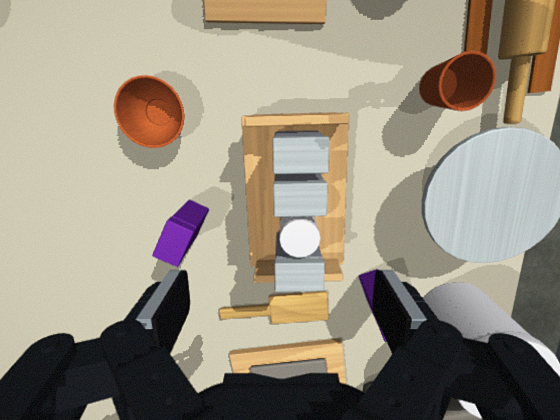

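```bash
cat >> h.py <<'E'
def ortho(img,c,o,z,x0,x1,y0,y1,s,f):
    "top view on plane z; column = x (right), row = y (down from y1)"
    from scipy.spatial.transform import Rotation as R
    X,Y=np.meshgrid(np.arange(x0,x1,s),np.arange(y1,y0,-s))
    P=np.stack([X,Y,0*X+z],-1).reshape(-1,3)
    W=np.eye(4);W[:3,:3]=R.from_quat(o["tool_rot"]).as_matrix();W[:3,3]=o["eef_pos"]
    cc=dict(c)
    if "T_tool_cam" in c: cc["extrinsics"]=np.linalg.inv(W@np.array(c["T_tool_cam"]))
    uv=proj(cc,P).astype(np.float32).reshape(X.shape+(2,))
    g=cv2.remap(img,uv[...,0],uv[...,1],cv2.INTER_CUBIC)
    n=int(round(.02/s))
    for k in range(0,g.shape[1],n): g[:8,k]=(0,0,255)
    for k in range(0,g.shape[0],n): g[k,:8]=(0,0,255)
    cv2.imwrite(f,g); return g
E
python3 - <<'E'
from h import *
o=bot.get_obs();c=snap("wrist");img=cv2.cvtColor(c["pixels"],cv2.COLOR_RGB2BGR)
g=ortho(img,c,o,.17,.48,.66,-.36,-.12,.0004,"pics/o1.png")
h=ortho(img,c,o,.06,.48,.66,-.36,-.12,.0004,"pics/o1b.png")
cv2.imwrite("pics/o1c.png",cv2.resize(np.hstack([g,h[:,:300]]),None,fx=1,fy=1))
E
```

```text
(no output)
```

View pics/o1c.png

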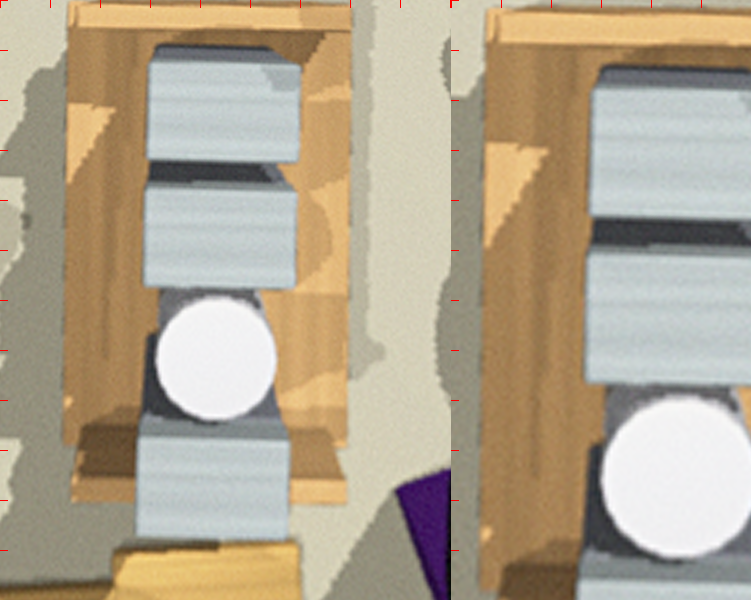

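Jar top at (216,358) gives x .5665, y -.265, midway between its neighbours as expected. Row yaw is about -0.03. The purple block is outside the row. Going over the jar next.

```bash
python3 -m creep '[0.01,-0.04,0,0.005,0.085, 0.019,-0.0745,0,0.005,0.085, 0.019,-0.0745,-0.03,0.005,0.085, 0.019,-0.0745,-0.07,0.005,0.085, 0.019,-0.0745,-0.11,0.005,0.085, 0.019,-0.0745,-0.11,0.005,0.085]'; python3 - <<'E'
from h import *
o=bot.get_obs();c=snap("wrist","pics/w3.png");img=cv2.cvtColor(c["pixels"],cv2.COLOR_RGB2BGR)
print(o["eef_pos"],o["tool_rot"])
g=c["pixels"].astype(int); m=((g.min(2)>215)&(g.max(2)-g.min(2)<14)).astype(np.uint8)
n,l,s,ce=cv2.connectedComponentsWithStats(m)
for i in range(1,n):
    if s[i,4]>800: print(s[i],ce[i],at_z(c,ce[i],.165,o))
for r in bot.place_of("wrist","jar"):
    print(r["score"],at_z(c,np.array(r["centre"])*[560,420],.06,o))
E
```

```text
clock: 5.28
eef_pos: [0.5573, -0.261, 0.2265]
tool_rot: [0.718, 0.696, -0.005, -0.014]
ft_force: [-2.5, 1.1, -4.1]
grip_width: 0.085
grasp_force: 0.0
[ 0.55727729 -0.26099958  0.22650706] [ 0.71776965  0.69612523 -0.00517758 -0.01376924]
[ 266  189   62   59 2835] [296.53262787 218.2994709 ] [ 0.56691895 -0.26512401  0.165     ]
0.58 [ 0.56664331 -0.26475683  0.06      ]
```

```bash
python3 -m creep '[0,0,0,0,0.085,0,0,0,0,0.085]'
```

```text
clock: 5.55
eef_pos: [0.5699, -0.2668, 0.2464]
tool_rot: [0.718, 0.696, 0.002, 0.005]
ft_force: [0.3, -0.3, 0.2]
grip_width: 0.085
grasp_force: 0.0
```

```bash
python3 -m creep '[0,0,-0.01,0,0.085,0,0,-0.03,0,0.085,0,0,-0.055,0,0.085,0,0,-0.08,0,0.085,0,0,-0.10,0,0.085,0,0,-0.115,0,0.085,0,0,-0.125,0,0.085,0,0,-0.13,0,0.085,0,0,-0.13,0,0.085,0,0,-0.13,0,0.085]'
```

```text
clock: 6.38
eef_pos: [0.568, -0.2663, 0.1126]
tool_rot: [0.718, 0.696, 0.001, 0.002]
ft_force: [0.5, -0.1, -0.0]
grip_width: 0.0852
grasp_force: 0.0
```

```bash
python3 -m creep '[0,0,0,0,0.085,0,0,0,0,0.085]'
```

```text
clock: 6.55
eef_pos: [0.5675, -0.2662, 0.1122]
tool_rot: [0.718, 0.696, 0.001, 0.001]
ft_force: [-0.4, -0.4, -0.5]
grip_width: 0.0848
grasp_force: 0.0
```

```bash
python3 -m creep '[-0.0005,0.001,0,0,0.07,-0.0005,0.001,0,0,0.06,-0.0005,0.001,0,0,0.055,-0.0005,0.001,0,0,0.05,-0.0005,0.001,0,0,0.04,-0.0005,0.001,0,0,0.03,-0.0005,0.001,0,0,0.03,-0.0005,0.001,0,0,0.03]'; python3 -m creep '[0,0,0.002,0,0.03,0,0,0.006,0,0.03,0,0,0.012,0,0.03,0,0,0.02,0,0.03,0,0,0.03,0,0.03,0,0,0.045,0,0.03,0,0,0.06,0,0.03,0,0,0.075,0,0.03,0,0,0.09,0,0.03,0,0,0.105,0,0.03]'
```

```text
clock: 7.22
eef_pos: [0.5666, -0.2648, 0.1113]
tool_rot: [0.718, 0.696, 0.0, 0.001]
ft_force: [2.2, -0.1, 4.4]
grip_width: 0.0481
grasp_force: 62.1
clock: 8.05
eef_pos: [0.566, -0.2647, 0.2174]
tool_rot: [0.718, 0.696, 0.0, 0.0]
ft_force: [0.4, -0.9, -2.3]
grip_width: 0.0484
grasp_force: 62.1
```

```bash
python3 -m creep '[0,0,0.015,0,0.03,0,0.01,0.03,0.03,0.03,0,0.03,0.045,0.1,0.03,0,0.055,0.06,0.19,0.03,0,0.085,0.07,0.29,0.03,0,0.12,0.07,0.4,0.03,0,0.155,0.07,0.51,0.03,0,0.19,0.07,0.62,0.03,0,0.225,0.07,0.73,0.03,0,0.26,0.07,0.84,0.03]';python3 -m creep '[0.003,0.035,0,0.11,0.03,0.006,0.07,0,0.22,0.03,0.01,0.105,0,0.32,0.03,0.013,0.14,0,0.4,0.03,0.016,0.17,0,0.47,0.03,0.018,0.195,0,0.51,0.03,0.02,0.215,0,0.53,0.03,0.0215,0.23,0,0.54,0.03,0.0215,0.237,0,0.546,0.03,0.0215,0.239,0,0.546,0.03]'; python3 -m creep '[0,0,0,0,0.03,0,0,0,0,0.03]'; python3 - <<'E'
from h import *
o=bot.get_obs();c=snap("wrist","pics/w4.png");img=cv2.cvtColor(c["pixels"],cv2.COLOR_RGB2BGR)
print(o["eef_pos"],o["tool_rot"],2*np.arctan2(o["tool_rot"][1],o["tool_rot"][0])-np.pi/2)
for t in("cell2","carrier_jar","tin"):
  for r in bot.place_of("wrist",t): print(t,r["score"],at_z(c,np.array(r["centre"])*[560,420],.008,o))
g=ortho(img,c,o,.118,.36,.66,.16,.34,.0004,"pics/o2.png")
E
```

```text
clock: 8.88
eef_pos: [0.5657, -0.0031, 0.2869]
tool_rot: [0.369, 0.929, 0.0, 0.001]
ft_force: [0.1, 0.5, -2.0]
grip_width: 0.0481
grasp_force: 62.1
clock: 9.72
eef_pos: [0.5873, 0.2357, 0.2859]
tool_rot: [0.107, 0.994, 0.0, 0.0]
ft_force: [0.1, -0.4, -2.3]
grip_width: 0.0484
grasp_force: 62.2
clock: 9.88
eef_pos: [0.5875, 0.2333, 0.286]
tool_rot: [0.108, 0.994, -0.0, 0.0]
ft_force: [0.6, 0.1, -1.8]
grip_width: 0.0484
grasp_force: 62.2
[0.58752907 0.23333306 0.28599824] [ 1.08233992e-01  9.94125406e-01 -2.23074470e-04  1.74090454e-04] 1.3539034521905435
cell2 0.63 [0.59112505 0.23476886 0.008     ]
tin 0.89 [0.42920846 0.27045613 0.008     ]
```

View pics/o2.png

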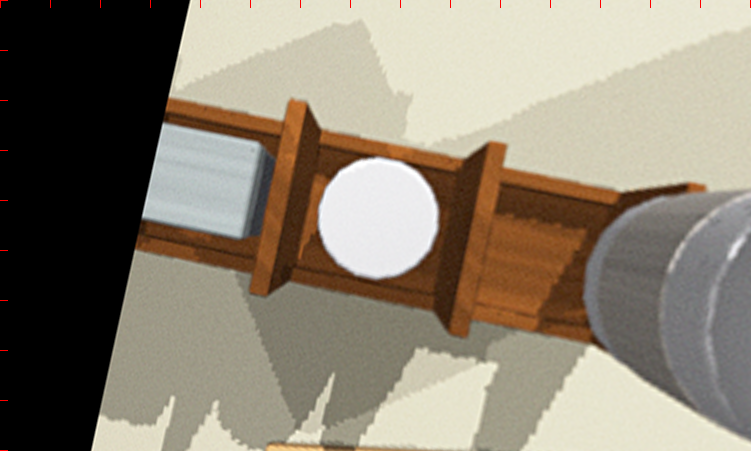

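```bash
python3 -m creep '[0.003,0.001,0,0,0.03,0.004,0.002,-0.01,0,0.03,0.004,0.002,-0.03,0,0.03,0.004,0.002,-0.055,0,0.03,0.004,0.002,-0.085,0,0.03,0.004,0.002,-0.11,0,0.03,0.004,0.002,-0.135,0,0.03,0.004,0.002,-0.155,0,0.03,0.004,0.002,-0.17,0,0.03,0.004,0.002,-0.18,0,0.03]';python3 -m creep '[0,0,-0.01,0,0.03,0,0,-0.02,0,0.03,0,0,-0.03,0,0.03,0,0,-0.038,0,0.03,0,0,-0.043,0,0.03,0,0,-0.045,0,0.03,0,0,-0.045,0,0.03,0,0,-0.045,0,0.03]'
```

```text
clock: 10.92
eef_pos: [0.5905, 0.2355, 0.1032]
tool_rot: [0.108, 0.994, -0.001, -0.001]
ft_force: [0.3, 0.1, -2.5]
grip_width: 0.0483
grasp_force: 62.3
clock: 11.58
eef_pos: [0.5918, 0.2365, 0.061]
tool_rot: [0.108, 0.994, 0.0, 0.0]
ft_force: [0.5, -0.4, -1.7]
grip_width: 0.0483
grasp_force: 62.3
```

```bash
python3 -m creep '[0,-0.001,-0.001,0,0.03,0,-0.001,-0.0015,0,0.03,0,-0.001,-0.0015,0,0.03]';  python3 -m creep '[0,0,0,0,0.05,0,0,0,0,0.054,0,0,0,0,0.058,0,0,0,0,0.065,0,0,0,0,0.075,0,0,0,0,0.085,0,0,0,0,0.085,0,0,0,0,0.085]'
```

```text
clock: 11.83
eef_pos: [0.5917, 0.2354, 0.0594]
tool_rot: [0.108, 0.994, 0.0, 0.0]
ft_force: [-0.0, 0.1, -3.2]
grip_width: 0.0483
grasp_force: 62.3
clock: 12.5
eef_pos: [0.5915, 0.2354, 0.0591]
tool_rot: [0.108, 0.994, 0.0, 0.0]
ft_force: [-1.2, -0.0, -0.2]
grip_width: 0.085
grasp_force: 0.0
```

```bash
python3 -m creep '[0,0,0.015,0,0.085,0,0,0.045,0,0.085,0,0,0.08,0,0.085,0,0,0.12,0,0.085,-0.03,0.006,0.15,0,0.085,-0.065,0.013,0.17,0,0.085,-0.1,0.02,0.17,0,0.085,-0.135,0.028,0.17,0,0.085,-0.155,0.033,0.17,0,0.085,-0.1605,0.034,0.17,0,0.085]'; python3 -m creep '[0,0,0,0,0.085,0,0,0,0,0.085,0,0,0,0,0.085]'; python3 - <<'E'
from h import *
o=bot.get_obs();c=snap("wrist","pics/w5.png");img=cv2.cvtColor(c["pixels"],cv2.COLOR_RGB2BGR)
print(o["eef_pos"],2*np.arctan2(o["tool_rot"][1],o["tool_rot"][0])-np.pi/2)
for t in("tin","carrier_jar","ware_board"):
  for r in bot.place_of("wrist",t): print(t,r["score"],at_z(c,np.array(r["centre"])*[560,420],.008,o))
g=ortho(img,c,o,.118,.36,.66,.16,.34,.0004,"pics/o3.png")
E
```

```text
clock: 13.33
eef_pos: [0.4279, 0.2699, 0.2301]
tool_rot: [0.106, 0.994, 0.0, -0.0]
ft_force: [-0.3, -0.1, 0.4]
grip_width: 0.0849
grasp_force: 0.0
clock: 13.58
eef_pos: [0.4322, 0.2692, 0.2289]
tool_rot: [0.108, 0.994, 0.0, 0.0]
ft_force: [-0.2, -0.1, -0.1]
grip_width: 0.0851
grasp_force: 0.0
[0.43220564 0.26922897 0.22894198] 1.3540689617643302
tin 0.76 [0.42724949 0.27247745 0.008     ]
carrier_jar 0.64 [0.51420895 0.25109293 0.008     ]
ware_board 0.8 [0.53093586 0.06709614 0.008     ]
```

View pics/o3.png

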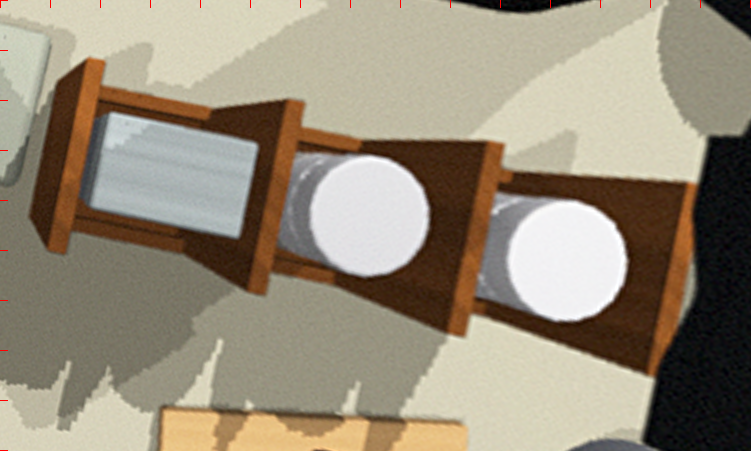

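```bash
python3 -m creep '[-0.002,0.001,-0.01,0.004,0.085,-0.002,0.001,-0.035,0.004,0.085,-0.002,0.001,-0.065,0.004,0.085,-0.002,0.001,-0.095,0.004,0.085,-0.002,0.001,-0.12,0.004,0.085,-0.002,0.001,-0.14,0.004,0.085,-0.002,0.001,-0.155,0.004,0.085,-0.002,0.001,-0.165,0.004,0.085,-0.002,0.001,-0.169,0.004,0.085,-0.002,0.001,-0.169,0.004,0.085]'; python3 -m creep '[0,0,0,0,0.07,0,0,0,0,0.055,0,0,0,0,0.048,0,0,0,0,0.043,0,0,0,0,0.035,0,0,0,0,0.025,0,0,0,0,0.02,0,0,0,0,0.02]'
```

```text
clock: 14.62
eef_pos: [0.4288, 0.2699, 0.0592]
tool_rot: [0.106, 0.994, -0.001, -0.001]
ft_force: [0.4, -0.0, 0.4]
grip_width: 0.0849
grasp_force: 0.0
clock: 15.28
eef_pos: [0.4299, 0.271, 0.0612]
tool_rot: [0.106, 0.994, 0.001, 0.001]
ft_force: [0.1, 1.0, 6.4]
grip_width: 0.0394
grasp_force: 61.9
```

```bash
python3 -m creep '[0,0,0.003,0,0.02,0,0,0.01,0,0.02,0,0,0.022,0,0.02,0,0,0.04,0,0.02,0,0,0.06,0,0.02,0,0,0.08,0,0.02,0,0,0.1,0,0.02,0,0,0.12,0,0.02,0,0,0.135,0,0.02,0,0,0.14,0,0.02]'; python3 -m creep '[0.006,-0.012,0.005,0.02,0.02,0.017,-0.035,0.01,0.05,0.02,0.032,-0.065,0.01,0.08,0.02,0.047,-0.095,0.01,0.11,0.02,0.062,-0.125,0.01,0.14,0.02,0.077,-0.155,0.01,0.16,0.02,0.09,-0.18,0.01,0.18,0.02,0.098,-0.198,0.01,0.18,0.02,0.102,-0.205,0.005,0.18,0.02,0.102,-0.205,0,0.18,0.02]';python3 -m creep '[0,0,-0.01,0,0.02,0,0,-0.03,0,0.02,0,0,-0.055,0,0.02,0,0,-0.08,0,0.02,0,0,-0.1,0,0.02,0,0,-0.115,0,0.02,0,0,-0.125,0,0.02,0,0,-0.13,0,0.02,0,0,-0.132,0,0.02,0,0,-0.132,0,0.02]'
```

```text
clock: 16.12
eef_pos: [0.4297, 0.2707, 0.2024]
tool_rot: [0.106, 0.994, 0.001, 0.001]
ft_force: [0.3, 0.4, -3.0]
grip_width: 0.039
grasp_force: 60.9
clock: 16.95
eef_pos: [0.5311, 0.0637, 0.1988]
tool_rot: [0.017, 1.0, -0.0, -0.001]
ft_force: [0.1, -0.4, -2.2]
grip_width: 0.0389
grasp_force: 61.1
clock: 17.78
eef_pos: [0.5309, 0.066, 0.0681]
tool_rot: [0.015, 1.0, 0.0, -0.0]
ft_force: [0.4, 0.1, -2.8]
grip_width: 0.0389
grasp_force: 61.0
```

```bash
python3 -m creep '[0,0,-0.002,0,0.02,0,0,-0.004,0,0.02,0,0,-0.005,0,0.02,0,0,-0.0055,0,0.02,0,0,-0.0055,0,0.02,0,0,-0.0055,0,0.02]'
```

```text
clock: 18.28
eef_pos: [0.5314, 0.0654, 0.0632]
tool_rot: [0.016, 1.0, 0.0, 0.001]
ft_force: [-0.5, 0.8, 0.8]
grip_width: 0.0392
grasp_force: 61.3
```

```bash
python3 -m creep '[0,0,0,0,0.041,0,0,0,0,0.045,0,0,0,0,0.055,0,0,0,0,0.07,0,0,0,0,0.085,0,0,0,0,0.085,0,0,0.015,0,0.085,0,0,0.04,0,0.085,0,0,0.07,0,0.085,0,0,0.1,0,0.085]'; python3 -m creep '[0,0,0.01,-0.1,0.085,0,0,0.01,-0.22,0.085,0,0,0.01,-0.34,0.085,0,0,0.01,-0.46,0.085,0,0,0.01,-0.58,0.085,0,0,0.01,-0.7,0.085,0,0,0.01,-0.82,0.085,0,0,0.01,-0.94,0.085,0,0,0.01,-1.06,0.085,0,0,0.01,-1.18,0.085]'; python3 -m creep '[0,0,0,-0.12,0.085,0,0,0,-0.23,0.085,0,0,0,-0.32,0.085,0,0,0,-0.37,0.085,0,0,0,-0.391,0.085,0,0,0,-0.391,0.085,0,0,0,-0.391,0.085]'; python3 - <<'E'
from h import *
o=bot.get_obs();print(o["eef_pos"],2*np.arctan2(o["tool_rot"][1],o["tool_rot"][0])-np.pi/2)
c=snap("wrist","pics/w6.png");img=cv2.cvtColor(c["pixels"],cv2.COLOR_RGB2BGR)
g=ortho(img,c,o,.12,.46,.60,-.01,.14,.00025,"pics/o4.png")
E
```

```text
clock: 19.12
eef_pos: [0.5302, 0.0653, 0.1631]
tool_rot: [0.016, 1.0, -0.0, -0.001]
ft_force: [1.4, -0.7, 0.7]
grip_width: 0.085
grasp_force: 0.0
clock: 19.95
eef_pos: [0.5309, 0.0653, 0.1726]
tool_rot: [0.572, 0.82, -0.0, -0.0]
ft_force: [-0.5, 1.1, 0.4]
grip_width: 0.0849
grasp_force: 0.0
clock: 20.53
eef_pos: [0.531, 0.0654, 0.1726]
tool_rot: [0.718, 0.696, -0.0, -0.0]
ft_force: [0.7, -0.1, -0.9]
grip_width: 0.0848
grasp_force: 0.0
[0.53096279 0.06535759 0.17257456] -0.030997552307266085
```

View pics/o4.png

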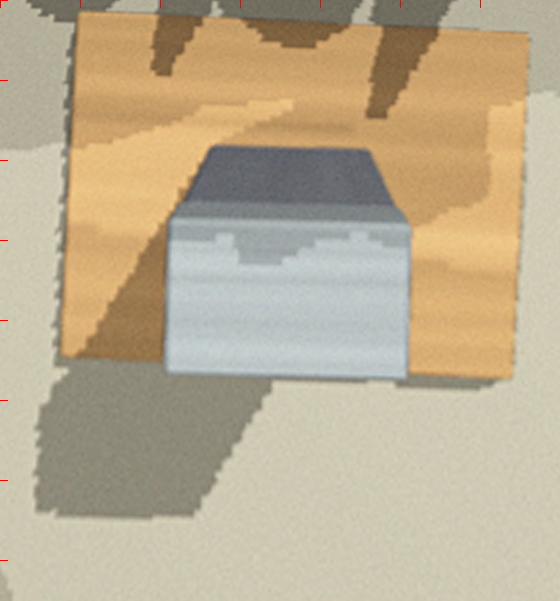

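```bash
python3 -m creep '[0.001,0,-0.01,0,0.085,0.001,0,-0.03,0,0.085,0.001,0,-0.055,0,0.085,0.001,0,-0.075,0,0.085,0.001,0,-0.092,0,0.085,0.001,0,-0.103,0,0.085,0.001,0,-0.108,0,0.085,0.001,0,-0.109,0,0.085,0.001,0,-0.109,0,0.085,0.001,0,-0.109,0,0.085]'; python3 -m creep '[0,0,0,0,0.075,0,0,0,0,0.068,0,0,0,0,0.064,0,0,0,0,0.06,0,0,0,0,0.055,0,0,0,0,0.045,0,0,0,0,0.045,0,0,0,0,0.045]'
```

```text
clock: 21.42
eef_pos: [0.5327, 0.0654, 0.0643]
tool_rot: [0.718, 0.696, 0.001, 0.0]
ft_force: [0.0, -0.1, -0.1]
grip_width: 0.0853
grasp_force: 0.0
clock: 22.08
eef_pos: [0.5328, 0.0654, 0.0646]
tool_rot: [0.718, 0.696, 0.001, 0.001]
ft_force: [-0.9, -0.3, 6.0]
grip_width: 0.0609
grasp_force: 64.4
```

```bash
python3 -m creep '[0,0,0.003,0,0.045,0,0,0.01,0,0.045,0,0,0.025,0,0.045,0,0,0.045,0,0.045,0,0,0.07,0,0.045,0,0,0.1,0,0.045,0,0,0.13,0,0.045,0,0,0.16,0,0.045,0,0,0.185,0,0.045,0,0,0.2,0,0.045]'; python3 -m creep '[0.001,-0.01,0,0,0.045,0.003,-0.035,0,0,0.045,0.007,-0.07,0,0,0.045,0.011,-0.105,0,0,0.045,0.015,-0.14,0,0,0.045,0.019,-0.175,0,0,0.045,0.023,-0.21,0,0,0.045,0.027,-0.245,0,0,0.045,0.03,-0.275,0,0,0.045,0.032,-0.3,0,0,0.045]'; python3 -m creep '[0.001,-0.018,0,0,0.045,0.0015,-0.028,0,0,0.045,0.0015,-0.03,0,0,0.045,0.0015,-0.03,0,0,0.045,0.0015,-0.03,0,0,0.045]'; python3 - <<'E'
from h import *
o=bot.get_obs();print(o["eef_pos"],2*np.arctan2(o["tool_rot"][1],o["tool_rot"][0])-np.pi/2)
c=snap("wrist","pics/w7.png");img=cv2.cvtColor(c["pixels"],cv2.COLOR_RGB2BGR)
g=ortho(img,c,o,.17,.49,.65,-.36,-.13,.0004,"pics/o5.png")
E
```

```text
clock: 22.92
eef_pos: [0.5325, 0.0654, 0.2668]
tool_rot: [0.718, 0.696, 0.001, 0.001]
ft_force: [0.3, 0.0, -1.9]
grip_width: 0.0606
grasp_force: 65.9
clock: 23.75
eef_pos: [0.5626, -0.2377, 0.2609]
tool_rot: [0.719, 0.695, -0.001, -0.002]
ft_force: [0.9, -0.1, -3.2]
grip_width: 0.0606
grasp_force: 65.9
clock: 24.17
eef_pos: [0.5652, -0.2636, 0.263]
tool_rot: [0.718, 0.696, -0.0, -0.001]
ft_force: [1.4, 0.2, -2.8]
grip_width: 0.0607
grasp_force: 65.9
[ 0.56518314 -0.2636123   0.26301061] -0.031186599896475986
```

View pics/o5.png

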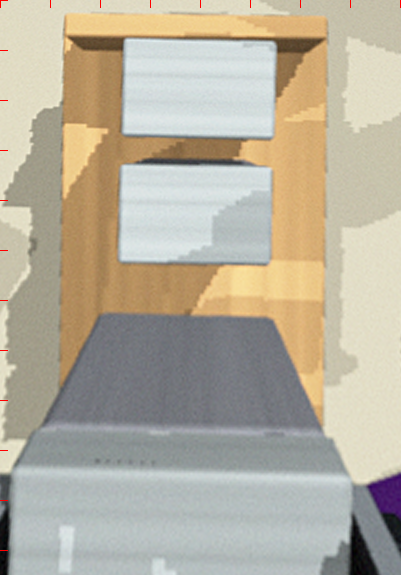

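```bash
python3 -m creep '[0.0005,-0.0005,-0.01,0,0.045,0.0005,-0.0005,-0.02,0,0.045,0.0005,-0.0005,-0.028,0,0.045,0.0005,-0.0005,-0.03,0,0.045,0.0005,-0.0005,-0.03,0,0.045,0.0005,-0.0005,-0.03,0,0.045,0.0005,-0.0005,-0.03,0,0.045]'
```

```text
clock: 24.8
eef_pos: [0.5664, -0.265, 0.2344]
tool_rot: [0.718, 0.696, 0.0, 0.001]
ft_force: [-0.5, 0.5, -2.2]
grip_width: 0.0604
grasp_force: 65.9
```

```bash
python3 -m creep '[0,0,-0.008,0,0.045,0,0,-0.02,0,0.045,0,0,-0.035,0,0.045,0,0,-0.052,0,0.045,0,0,-0.07,0,0.045,0,0,-0.087,0,0.045,0,0,-0.1,0,0.045,0,0,-0.109,0,0.045,0,0,-0.114,0,0.045,0,0,-0.114,0,0.045]'; python3 -m creep '[0,0,-0.0015,0,0.045,0,0,-0.003,0,0.045,0,0,-0.0045,0,0.045,0,0,-0.0045,0,0.045,0,0,-0.0045,0,0.045]'
```

```text
clock: 25.63
eef_pos: [0.5653, -0.2649, 0.1183]
tool_rot: [0.718, 0.696, -0.0, -0.001]
ft_force: [-0.1, 0.7, -3.2]
grip_width: 0.0605
grasp_force: 65.9
clock: 26.05
eef_pos: [0.5662, -0.2653, 0.1155]
tool_rot: [0.718, 0.696, 0.0, 0.0]
ft_force: [-0.5, -0.6, -2.2]
grip_width: 0.0608
grasp_force: 65.9
```

Still carrying the weight, so I lower a little at a time.

```bash
python3 -m creep '[0,0,-0.001,0,0.045,0,0,-0.001,0,0.045,0,0,-0.001,0,0.045]'; python3 -m creep '[0,0,-0.001,0,0.045,0,0,-0.001,0,0.045,0,0,-0.001,0,0.045]'
```

```text
clock: 26.3
eef_pos: [0.5664, -0.2653, 0.1147]
tool_rot: [0.718, 0.696, 0.0, 0.001]
ft_force: [0.3, -0.6, -0.9]
grip_width: 0.0608
grasp_force: 66.0
clock: 26.55
eef_pos: [0.5664, -0.2654, 0.1147]
tool_rot: [0.718, 0.696, 0.0, 0.001]
ft_force: [-1.1, 0.4, 5.2]
grip_width: 0.0611
grasp_force: 66.7
```

Seated on the board. Release, lift and move back to inspect.

```bash
python3 -m creep '[0,0,0.0005,0,0.062,0,0,0.0005,0,0.065,0,0,0.0005,0,0.072,0,0,0.0005,0,0.085,0,0,0.0005,0,0.085,0,0,0.0005,0,0.085,0,0,0.01,0,0.085,0,0,0.035,0,0.085,0,0,0.065,0,0.085,0,0,0.1,0,0.085]'; python3 -m creep '[0,0,0.04,0,0.085,0,0.03,0.07,0,0.085,0,0.05,0.1,0,0.085,0,0.065,0.12,0,0.085,0,0.065,0.12,0,0.085,0,0.065,0.12,0,0.085,0,0.065,0.12,0,0.085,0,0.065,0.12,0,0.085]'; python3 - <<'E'
from h import *
o=bot.get_obs();print(o["eef_pos"])
c=snap("wrist","pics/w8.png");img=cv2.cvtColor(c["pixels"],cv2.COLOR_RGB2BGR)
g=ortho(img,c,o,.17,.49,.65,-.36,-.13,.0004,"pics/o6.png")
s=snap("scene","pics/scene1.png");b=cv2.imread("pics/scene1.png")[110:310,110:450]
b=cv2.resize(b,None,fx=1.15,fy=1.15)
H=np.zeros((g.shape[0],b.shape[1],3),np.uint8);H[:b.shape[0]]=b
cv2.imwrite("pics/o6c.png",np.hstack([g,H]))
E
```

```text
clock: 27.38
eef_pos: [0.5649, -0.2646, 0.2132]
tool_rot: [0.718, 0.696, -0.001, -0.002]
ft_force: [0.9, 0.2, 0.4]
grip_width: 0.085
grasp_force: 0.0
clock: 28.05
eef_pos: [0.5654, -0.2006, 0.3315]
tool_rot: [0.719, 0.695, -0.001, -0.001]
ft_force: [0.4, 0.6, -0.1]
grip_width: 0.0852
grasp_force: 0.0
[ 0.56535003 -0.20060899  0.3314586 ]
```

View pics/o6c.png

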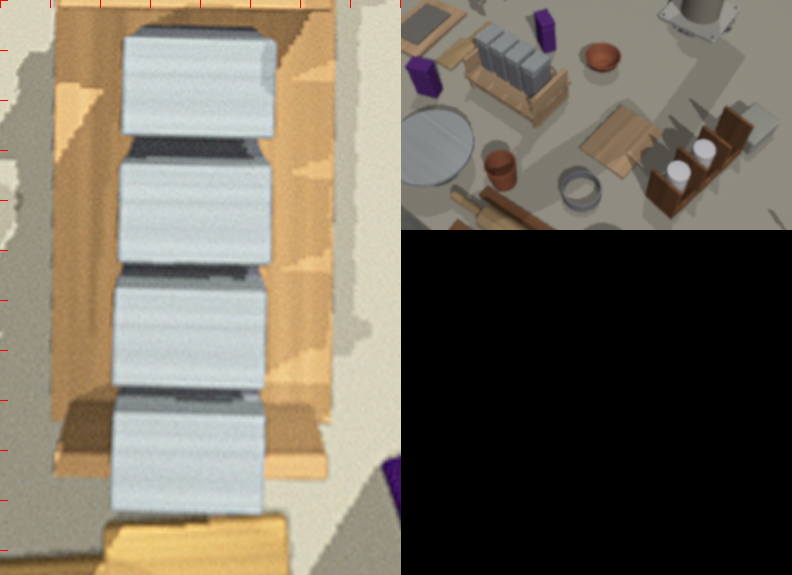

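The view shows four tins in an even row: tops centred at rows 86, 213, 337 and 461, and columns 198, 195, 190 and 188. The new tin is within about 1 mm of its place and square. Both jars stand in the carrier.

```bash
python3 -m creep '[0,0,0,0,0.085,0,0,0,0,0.085,0,0,0,0,0.085]'; python3 -c "from workcell import bot;print(bot.job_done())"
```

```text
clock: 28.4
eef_pos: [0.5658, -0.2005, 0.3326]
tool_rot: [0.719, 0.696, -0.0, -0.0]
ft_force: [0.4, -0.1, -0.4]
grip_width: 0.0851
grasp_force: 0.0
the job is handed in; nothing more can be done
None
```

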